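# Rack the hole saws in order of size

## Robot

A 7-joint arm with a two-finger parallel gripper is mounted at the origin on a cart in front of the work surface, level with it; the furniture and walls round the work are solid. World frame = base frame: x ahead of the robot, y to its left, z up, the work surface at z = 0. Lengths are in m, angles in rad, forces in N, time in s.
With the tool pointing down it reaches from about 0.4 to 0.875 m from the base axis. Payload 19.3 kg.
Tool frame: the origin (TCP) lies at the very end of the fingers, on their centre line; the grasp point (between the pads) lies 19 mm behind it; z points along the fingers, y is the line along which they close (so a half turn about z gives the same grasp; the last joint's range is limited). The gripper opens to 85 mm and grips with 20 to 120 N. Pads are 22 mm wide; open, the fingers measure 114 mm over their backs; the gripper's body (76 mm by 85 mm) begins 54 mm behind the grasp point. The pads swing forward as they close: fully open they stand 13 mm farther back than shut.
Start: joints at [1.15, 0.521, -0.036, 1.599, 0.021, 1.021, -0.113], TCP at [0.215, -0.587, 0.231] pointing down, gripper open.
Joint ranges: [-2.91, 2.91], [-0.3, 2.13], [-1.5, 1.42], [0.17, 2.43], [-1.26, 4.41], [0.16, 1.93], [-2.52, 2.52]. Speed limits (rad/s): [1.89, 1.89, 2.39, 2.39, 3.01, 3.01, 3.01].

## Interface

Orientations are given as [roll, pitch, yaw] about the fixed x, y, z axes, in that order (R = Rz(yaw) Ry(pitch) Rx(roll)).
In Python, from workcell import monitor, optics, job_done gives the robot as it stands.
- The arm moves only by the shell command python3 -m handwheel 'ROWS' [FORCE]. ROWS is JSON, a list of rows, each an object of numbers: "dx", "dy", "dz": the shift along the tool's x, y, z in cm; "wx", "wy", "wz": the turn, a rotation vector about the tool's x, y, z in rad; "claw": the opening in per cent of the stroke, from 0 (shut) to 100 (fully open). A call has 1 to 8 rows; each row shifts and turns the commanded pose from where the row before left it, along the tool's axes as they then stand; what a row does not reach is not made up. A row lasts 1/8 s, in which the tool goes at most 62.5 mm and 10.7 degrees, less where a joint would pass 70% of its speed; a pose out of reach is approached as far as the arm can. A call with a gripper value outside its range is refused whole. The fingers move at their own pace and stop on an object; FORCE is the grip in N (left out, the last holds). Time passes only in rows, so rows that do not move let the fingers close. It gives the time, the measured TCP pose, the force, the opening and the grip force at its end, in the units of the state.
- monitor.observe(): the state, without advancing time (a new reading comes with each control period).
- optics.grab_frame(name): name is "scene" or "top" or "wrist"; returns a dict with "frame" (384x512x3 uint8, blue, green, red), "fovy" (degrees; the focal length in pixels is half the picture's height over the tangent of half this angle, whatever the lens; pixels are square), "cx", "cy" (the principal point, pixels), "k1" (the pictures are not rectified: a ray, as slopes to the right and down, at radius r is drawn at 1 + k1 r^2 times it, then the intrinsics apply), "R" (3x3) and "t" (3): a world point X has camera coordinates R X + t. Camera axes: x right, y down, z forward; pixel columns grow to the right and rows downward; lengths in m; the calibration is good to about 2 mm. A picture is of the moment at which its call begins. There is no depth.
- job_done(): hands the job in; it is judged then, once.
Trained networks look in the newest picture that a camera, given by its name, has taken for a name from the list of things; names that differ only in an ending like _2 or _b are one class to them, and where a whole thing is asked for, a point or a joint stands for the part that bears it (a point fixed in the world has none). Each returns a list of dicts, best first, with "p" (0 to 1); they miss things now and then, are a little off and sometimes report something else, mostly with a low value. They report only what shows in the picture. A call takes as long as a camera call. They do not tell look-alikes from the thing itself.
- optics.masks_of(name, camera): "region" (384x512 bool, what is visible of it) and "rect" ([left, top, width, height] in pixels, round what is visible of it).
The state is a dict: "clock": time; "qpos": joint angles; "qd": joint speeds; "joint_efforts": joint torques, N m; "position": TCP position; "tool_rot": TCP orientation; "force": force on the tool from outside, world axes, zero at the start; "moment": the same for the moment, N m; "grip_width": finger opening in m; "finger_force": force on a finger pad.
Only numpy, scipy, OpenCV 4.12 (cv2) and the standard library are available. Lean on these libraries where they do the work, as an engineer would, in place of code of your own. Each camera call takes 0.05 s, during which the arm holds its last target. There are 200 camera calls.

## Task

Put the four loose hole saws back on their rack, teeth down and each centred over its own dowel so that it sits flat on the board. They go in order of diameter along the row: the smallest on the dowel beside the slim arbor, then larger and larger, to the largest beside the thick arbor.

Things in the scene. Friction and masses are not known exactly. Their poses are not given: they have to be found in the camera images.
- hole_saw_29_center (a point): the smallest of the four hole saws: a dark steel cup, 29 mm outside diameter, 48 mm high, standing on its toothed open rim with only the threaded hole in the middle of its closed top. Inside it is hollow, 24 mm across and 43 mm deep. This point is its centre, on its axis and half-way up (24 mm above the teeth); z points up to the closed top. Loose, 83 g or so; it may be gripped across its outside from any side.
- hole_saw_38_center (a point): the second smallest of the four hole saws: a dark steel cup, 38 mm outside diameter, 48 mm high, standing on its toothed open rim with a threaded hole and four small drive-pin holes in its closed top. Inside it is hollow, 33 mm across and 43 mm deep. This point is its centre, on its axis and half-way up (24 mm above the teeth); z points up to the closed top. Loose, 103 g or so; it may be gripped across its outside from any side.
- hole_saw_48_center (a point): the second largest of the four hole saws: a dark steel cup, 48 mm outside diameter, 48 mm high, standing on its toothed open rim with a threaded hole and four small drive-pin holes in its closed top. Inside it is hollow, 43 mm across and 43 mm deep. This point is its centre, on its axis and half-way up (24 mm above the teeth); z points up to the closed top. Loose, 125 g or so; it may be gripped across its outside from any side.
- hole_saw_60_center (a point): the largest of the four hole saws: a dark steel cup, 60 mm outside diameter, 48 mm high, standing on its toothed open rim with a threaded hole and four small drive-pin holes in its closed top. Inside it is hollow, 55 mm across and 43 mm deep. This point is its centre, on its axis and half-way up (24 mm above the teeth); z points up to the closed top. Loose, 152 g or so; it may be gripped across its outside from any side.
- dowel_1 (a point): dowel 1 of the rack, leftmost as the robot sees it: an upright wooden peg, 8 mm thick and 30 mm tall, with a tapered tip. The rack is a plywood board 410 x 64 x 18 mm lying on the worktop, fast to it, with four such dowels in one row, 78 mm apart. This point lies on the dowel's axis at the board's upper face (18 mm above the worktop); z up, y along the row to the left, x across the row, away from the robot.
- dowel_2 (a point): dowel 2 of the rack, second from the left: an upright wooden peg, 8 mm thick and 30 mm tall, with a tapered tip. The rack is a plywood board 410 x 64 x 18 mm lying on the worktop, fast to it, with four such dowels in one row, 78 mm apart. This point lies on the dowel's axis at the board's upper face (18 mm above the worktop); z up, y along the row to the left, x across the row, away from the robot.
- dowel_3 (a point): dowel 3 of the rack, third from the left: an upright wooden peg, 8 mm thick and 30 mm tall, with a tapered tip. The rack is a plywood board 410 x 64 x 18 mm lying on the worktop, fast to it, with four such dowels in one row, 78 mm apart. This point lies on the dowel's axis at the board's upper face (18 mm above the worktop); z up, y along the row to the left, x across the row, away from the robot.
- dowel_4 (a point): dowel 4 of the rack, rightmost: an upright wooden peg, 8 mm thick and 30 mm tall, with a tapered tip. The rack is a plywood board 410 x 64 x 18 mm lying on the worktop, fast to it, with four such dowels in one row, 78 mm apart. This point lies on the dowel's axis at the board's upper face (18 mm above the worktop); z up, y along the row to the left, x across the row, away from the robot.
- arbor_slim: the slim arbor (the mandrel for small saws): bright steel, 19 mm collar, thin 8 mm hexagonal shank pointing up, 44 mm tall; it stands fast in one end of the rack, 58 mm beyond the end dowel, in line with the row. Origin on its axis at the board's upper face.
- arbor_thick: the thick arbor (the mandrel for large saws): dark 34 mm drive plate with two pins, thick 13 mm hexagonal shank pointing up, 48 mm tall; it stands fast in the other end of the rack, 58 mm beyond the end dowel. Which arbor is at which end varies. Origin on its axis at the board's upper face.
There are look-alikes about, which are no part of the job. Leave any white look-alike of the part that bears hole_saw_60_center alone.

How it is judged:
At the end, for the whole second after the job is handed in: Saws over the dowels in order of diameter, smallest next to the slim arbor, largest next to the thick one; each axis within 12 mm of its dowel, centre 18 to 30 mm above the board's face (rim on the board), upright within 0.1 rad, teeth down, released, at rest (((horizontal distance between arbor_slim and dowel_1 below 0.1 m and horizontal distance between hole_saw_29_center and dowel_1 below 0.012 m and z of hole_saw_29_center in the frame of dowel_1 between 0.018 and 0.03 m and angle between each of hole_saw_29_center, hole_saw_38_center, hole_saw_48_center, hole_saw_60_center's own z axis and vertical below 0.1 rad and horizontal distance between hole_saw_38_center and dowel_2 below 0.012 m and z of hole_saw_38_center in the frame of dowel_2 between 0.018 and 0.03 m and horizontal distance between hole_saw_48_center and dowel_3 below 0.012 m and z of hole_saw_48_center in the frame of dowel_3 between 0.018 and 0.03 m and horizontal distance between hole_saw_60_center and dowel_4 below 0.012 m and z of hole_saw_60_center in the frame of dowel_4 between 0.018 and 0.03 m) or (horizontal distance between arbor_slim and dowel_4 below 0.1 m and horizontal distance between hole_saw_29_center and dowel_4 below 0.012 m and z of hole_saw_29_center in the frame of dowel_4 between 0.018 and 0.03 m and angle between each of hole_saw_29_center, hole_saw_38_center, hole_saw_48_center, hole_saw_60_center's own z axis and vertical below 0.1 rad and horizontal distance between hole_saw_38_center and dowel_3 below 0.012 m and z of hole_saw_38_center in the frame of dowel_3 between 0.018 and 0.03 m and horizontal distance between hole_saw_48_center and dowel_2 below 0.012 m and z of hole_saw_48_center in the frame of dowel_2 between 0.018 and 0.03 m and horizontal distance between hole_saw_60_center and dowel_1 below 0.012 m and z of hole_saw_60_center in the frame of dowel_1 between 0.018 and 0.03 m)) and contact force between the fingers and hole_saw_29 below 0.1 N and linear speed of each of hole_saw_29, hole_saw_38, hole_saw_48, hole_saw_60 below 0.01 m/s and contact force between the fingers and hole_saw_38 below 0.1 N and contact force between the fingers and hole_saw_48 below 0.1 N and contact force between the fingers and hole_saw_60 below 0.1 N); the robot touches nothing.
It also fails if it takes over 109 s, if anything falls off the work surface, if the arm or the gripper's body presses on something with over 40 N, if the wrist force passes 120 N, or if a joint passes its speed limit or range.

## Working session

There is one attempt and no reset: what is moved stays moved. The work goes in short steps, Python scripts to look and compute and a shell command to move; the robot and the scene stay as the last step left them, time stands still between calls to the robot, and variables do not carry over. Pictures are saved under pics/ and viewed, at most 14 in all, crops included, and the job is handed in when it is done.

```bash
mkdir -p pics; ls; python3 - <<'E'
from workcell import monitor, optics
import cv2
s=monitor.observe(); print({k:s[k] for k in ("clock","position","tool_rot","grip_width","force")})
for n in ("scene","top"):
    f=optics.grab_frame(n); cv2.imwrite(f"pics/{n}0.png",f["frame"]); print(n,f["fovy"],f["cx"],f["cy"],f["k1"],f["R"],f["t"])
    for k in ["hole_saw_29_center","hole_saw_38_center","hole_saw_48_center","hole_saw_60_center","arbor_slim","arbor_thick","dowel_1"]:
        print(n,k,[(round(m["p"],2),m["rect"]) for m in optics.masks_of(k,n)][:6])
E
```

```text
pics
{'clock': 0.0, 'position': array([ 0.21464148, -0.58663631,  0.23073877]), 'tool_rot': array([-3.14048500e+00,  3.37878711e-05,  3.50757538e-01]), 'grip_width': 0.0852829204263067, 'force': array([-0.17686673,  0.13060888,  0.13095509])}
scene 43.39802418158398 252.0143193601027 189.83764831130668 -0.13566247368870712 [[ 0.72399274 -0.68964378 -0.01503195]
 [-0.51291276 -0.52363228 -0.68024241]
 [ 0.46125373  0.50020065 -0.73283307]] [-0.44032477  0.23250872  1.67636791]
scene hole_saw_29_center []
scene hole_saw_38_center [(0.47, [317.7, 227.6, 15.8, 27.6]), (0.4, [272.1, 231.3, 8.4, 12.6])]
scene hole_saw_48_center [(0.51, [172.7, 150.6, 10.4, 15.2])]
scene hole_saw_60_center [(0.72, [318.5, 232.2, 16.8, 18.8]), (0.67, [349.4, 305.8, 20.0, 23.4])]
scene arbor_slim []
scene arbor_thick []
scene dowel_1 []
top 57.450505792149244 253.3362910930114 193.87737298828452 -0.03734321867369751 [[ 0.02128259 -0.99971298 -0.01100028]
 [-0.99251488 -0.01980336 -0.12050741]
 [ 0.12025498  0.01348266 -0.99265148]] [-0.14560027  0.48297516  1.70445979]
top hole_saw_29_center []
top hole_saw_38_center [(0.46, [286.5, 199.2, 7.0, 7.9])]
top hole_saw_48_center [(0.46, [170.1, 202.2, 11.1, 13.7])]
top hole_saw_60_center [(0.72, [366.5, 212.5, 15.3, 12.2]), (0.6, [290.7, 173.6, 12.1, 16.5]), (0.42, [308.0, 180.1, 16.3, 14.8])]
top arbor_slim []
top arbor_thick []
top dowel_1 [(0.93, [198.2, 170.5, 78.8, 16.4])]
```

```bash
python3 - <<'E'
import cv2
a=cv2.imread("pics/top0.png")[130:280,110:410]; cv2.imwrite("pics/topc.png",cv2.resize(a,(800,400),interpolation=cv2.INTER_CUBIC))
a=cv2.imread("pics/scene0.png"); cv2.imwrite("pics/scenec.png",cv2.resize(a,(800,600),interpolation=cv2.INTER_CUBIC))
E
```

```text
(no output)
```

View pics/topc.png

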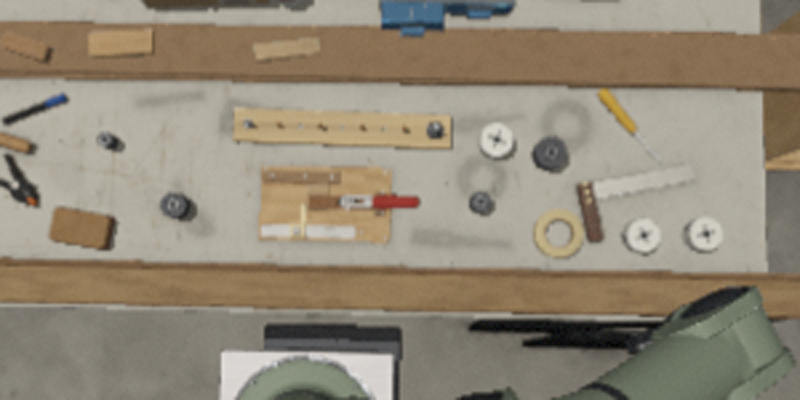

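View pics/scenec.png

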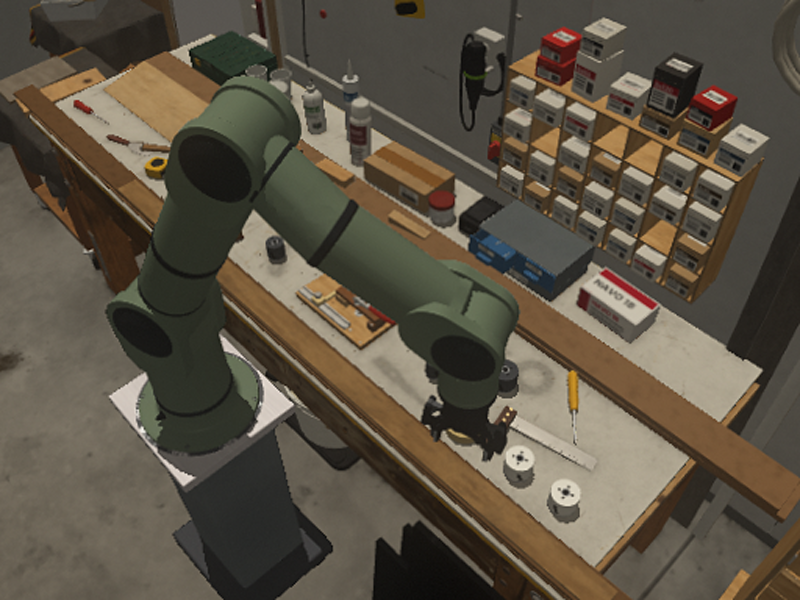

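The top view shows the rack with the bright slim arbor at its left end, crop (248,125), and the dark thick arbor at its right end (436,130). The dark saws are at crop (108,141), (176,206), (481,203) and (550,152). There are three white look-alikes at (497,140), (643,235) and (705,234). The scene view only confirms the layout.

```bash
cat > h.py <<'E'
import numpy as np, cv2
from workcell import monitor, optics
def px2w(f,u,v,z):
    F=f["frame"].shape[0]/2/np.tan(np.radians(f["fovy"])/2)
    d=np.array([(u-f["cx"])/F,(v-f["cy"])/F]); s=d.copy()
    for _ in range(20): s=d/(1+f["k1"]*(s@s))
    R=np.array(f["R"]);t=np.array(f["t"]); c=-R.T@t; r=R.T@np.array([*s,1])
    return c+r*(z-c[2])/r[2]
def w2px(f,X):
    F=f["frame"].shape[0]/2/np.tan(np.radians(f["fovy"])/2)
    p=np.array(f["R"])@np.array(X)+np.array(f["t"]); s=p[:2]/p[2]; s=s*(1+f["k1"]*(s@s))
    return s*F+[f["cx"],f["cy"]]
def st():
    s=monitor.observe(); print("t",round(s["clock"],2),np.round(s["position"],4),np.round(s["tool_rot"],3),"w",round(s["grip_width"],4),"q",np.round(s["qpos"],2)); return s
E
python3 - <<'E'
from h import *
f=optics.grab_frame("top")
for n,u,v,z in [("A",108,141,.048),("B",176,206,.048),("C",481,203,.048),("D",550,152,.048),("white",497,140,.048),("slim",248,125,.05),("thick",436,130,.05),("boardL",236,126,.018),("boardR",451,132,.018),("boardNear",342,147,.018)]:
    print(n,np.round(px2w(f,110+u/2.6667,130+v/2.6667,z),3))
w=optics.grab_frame("wrist"); cv2.imwrite("pics/w0.png",w["frame"])
R=np.array(w["R"]);print(w["fovy"],"cam",-R.T@w["t"],"axis",R[2],R[0]); st()
E
```

```text
A [0.528 0.373 0.048]
B [0.41  0.241 0.048]
C [ 0.427 -0.317  0.048]
D [ 0.524 -0.443  0.048]
white [ 0.544 -0.346  0.048]
slim [0.563 0.114 0.05 ]
thick [ 0.56  -0.233  0.05 ]
boardL [0.566 0.142 0.018]
boardR [ 0.562 -0.263  0.018]
boardNear [ 0.53  -0.059  0.018]
63.80593341724337 cam [ 0.27863034 -0.56294003  0.3737612 ] axis [-0.25005693 -0.09141535 -0.96390599] [ 3.43276842e-01 -9.39234268e-01  2.24904928e-05]
t 0.9 [ 0.2148 -0.5869  0.2313] [-3.142  0.     0.351] w 0.0854 q [ 1.15  0.52 -0.04  1.6   0.02  1.02 -0.11]
```

View pics/w0.png

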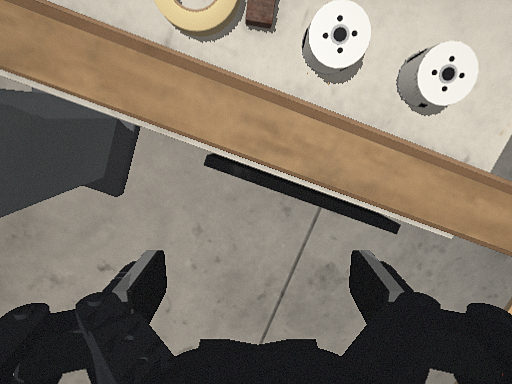

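```bash
python3 -m handwheel '[{"wz":0.175,"dz":-3},{"wz":0.175,"dz":-3},{"dx":4.2,"dy":-3.4},{"dx":4.2,"dy":-3.4},{"dx":4.2,"dy":-3.4},{"dx":4.2,"dy":-3.4},{"dx":4.2,"dy":-3.4},{"dx":4.2,"dy":-3.4}]'; python3 -m handwheel '[{},{},{}]' ; cat >> h.py <<'E'
def look(tag,names):
    f=optics.grab_frame("wrist"); im=f["frame"].copy()
    for k in names:
        for m in optics.masks_of(k,"wrist")[:5]:
            print(k[:11],round(m["p"],2),np.round(m["rect"]))
            if m["p"]>.4: 
                l,t,w,h=map(int,m["rect"]); cv2.rectangle(im,(l,t),(l+w,t+h),(0,0,255),1)
    cv2.imwrite(f"pics/{tag}_raw.png",f["frame"]); cv2.imwrite(f"pics/{tag}.png",im); return f
def circles(f,z=.048,lo=.012,hi=.034):
    """dark/any round tops: Hough circles in picture rectified to plane z (0.5 mm/px)"""
    s=st(); c=s["position"]; N=700; g=.0005
    xs=c[0]+(N/2-np.arange(N))*g; ys=c[1]+(N/2-np.arange(N))*g
    mp=np.array([[w2px(f,[x,y,z]) for y in ys[::10]] for x in xs[::10]],np.float32)
    mp=cv2.resize(mp,(N,N),interpolation=cv2.INTER_LINEAR); 
    r=cv2.remap(f["frame"],mp[...,0]-0,mp[...,1]-0,cv2.INTER_LINEAR)
    return r,xs,ys
E
python3 - <<'E'
from h import *
st(); look("w1",["hole_saw_29_center","hole_saw_60_center","arbor_thick"])
E
```

```text
t 0.9 [ 0.2148 -0.5869  0.2313] [-3.142  0.     0.351] w 0.0854 q [ 1.15  0.52 -0.04  1.6   0.02  1.02 -0.11]
hole_saw_60 0.76 [301.   1.  71.  74.]
hole_saw_60 0.6 [396.  44.  83.  66.]schema error: expected keys dx, dy, dz, wx, wy, wz, claw
schema error: expected keys dx, dy, dz, wx, wy, wz, claw
```

View pics/w1.png

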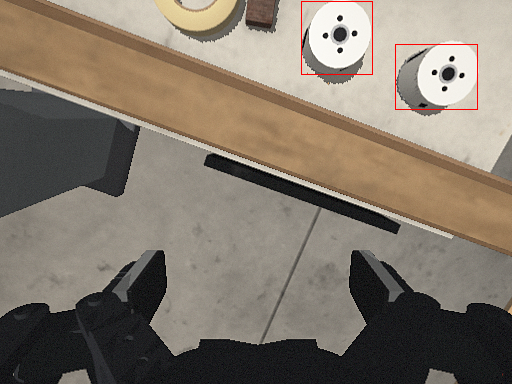

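The picture is unchanged: only the two white saws show, at (340,35) and (447,75). The move was refused because every row needs all seven keys.

```bash
python3 -m handwheel '[{"dx":0,"dy":0,"dz":-3,"wx":0,"wy":0,"wz":0.175,"claw":100},{"dx":0,"dy":0,"dz":-3,"wx":0,"wy":0,"wz":0.175,"claw":100},{"dx":4.2,"dy":-3.4,"dz":0,"wx":0,"wy":0,"wz":0,"claw":100},{"dx":4.2,"dy":-3.4,"dz":0,"wx":0,"wy":0,"wz":0,"claw":100},{"dx":4.2,"dy":-3.4,"dz":0,"wx":0,"wy":0,"wz":0,"claw":100},{"dx":4.2,"dy":-3.4,"dz":0,"wx":0,"wy":0,"wz":0,"claw":100},{"dx":4.2,"dy":-3.4,"dz":0,"wx":0,"wy":0,"wz":0,"claw":100},{"dx":4.2,"dy":-3.4,"dz":0,"wx":0,"wy":0,"wz":0,"claw":100}]'; python3 -m handwheel '[{"dx":0,"dy":0,"dz":0,"wx":0,"wy":0,"wz":0,"claw":100},{"dx":0,"dy":0,"dz":0,"wx":0,"wy":0,"wz":0,"claw":100},{"dx":0,"dy":0,"dz":0,"wx":0,"wy":0,"wz":0,"claw":100}]'
python3 - <<'E'
from h import *
st(); f=look("w2",["hole_saw_29_center","hole_saw_38_center","hole_saw_60_center","arbor_thick"])
r,xs,ys=circles(f); cv2.imwrite("pics/r2.png",r)
E
```

```text
clock: 2.1
position: [0.4678, -0.3815, 0.2915]
tool_rot: [3.141, -0.0, 0.001]
force: [0.3, -1.4, -0.8]
grip_width: 0.0858
finger_force: 0.0
clock: 2.48
position: [0.4657, -0.3837, 0.2914]
tool_rot: [3.141, 0.0, -0.001]
force: [-0.4, 0.3, 0.2]
grip_width: 0.0855
finger_force: 0.0
t 2.48 [ 0.4657 -0.3837  0.2914] [ 3.141e+00  0.000e+00 -1.000e-03] w 0.0855 q [ 0.61  0.43 -0.03  1.59  0.01  1.12 -0.99]
hole_saw_38 0.91 [190. 174.  32.  36.]
hole_saw_60 0.94 [465. 206.  46.  47.]
hole_saw_60 0.86 [281.  97.  51.  49.]
hole_saw_60 0.81 [199.  79.  50.  47.]
hole_saw_60 0.56 [391. 207.  57.  49.]
arbor_thick 0.68 [118.  77.  31.  28.]
t 2.73 [ 0.4663 -0.3831  0.2914] [ 3.142 -0.    -0.   ] w 0.0853 q [ 0.61  0.43 -0.03  1.59  0.01  1.12 -0.99]
```

View pics/w2.png

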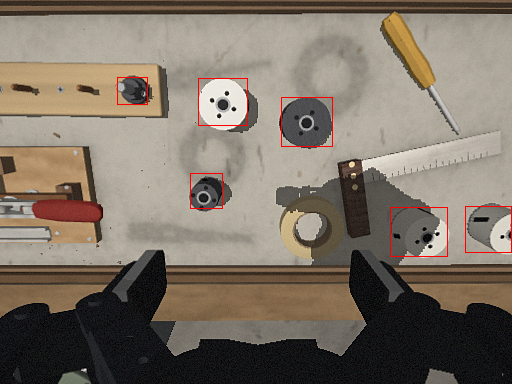

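The wrist picture at yaw 0 shows the dark 60 saw with its top centred near (306,123) and the dark 38 saw near (203,196). The white saw (222,104) lies beside the thick arbor (132,90). Next I refine the two dark tops on the rectified plane z=48 mm.

```bash
cat >> h.py <<'E'
def fit(f,u,v,rad,tag,z=.048):
    """top circle of known radius near pixel u,v: Hough in a patch rectified to plane z, 0.25 mm/px"""
    c=px2w(f,u,v,z); g=.00025; N=480
    xs=c[0]+(N/2-np.arange(N))*g; ys=c[1]+(N/2-np.arange(N))*g
    mp=np.array([[w2px(f,[x,y,z]) for y in ys[::8]] for x in xs[::8]],np.float32)
    i=(np.arange(N)/8).astype(np.float32); i=np.minimum(i,len(mp)-1); gx,gy=np.meshgrid(i,i)
    mp=cv2.remap(mp,gx,gy,cv2.INTER_LINEAR)
    r=cv2.remap(f["frame"],mp[...,0],mp[...,1],cv2.INTER_CUBIC)
    b=cv2.GaussianBlur(cv2.cvtColor(r,cv2.COLOR_BGR2GRAY),(0,0),3); R=int(rad/g)
    h=cv2.HoughCircles(b,cv2.HOUGH_GRADIENT,1.5,10,param1=40,param2=12,minRadius=int(R*.93),maxRadius=int(R*1.07))
    out=[]
    if h is not None:
        h=[q for q in h[0] if np.hypot(q[0]-N/2,q[1]-N/2)<40][:3]
        for j,q in enumerate(h):
            out.append([round(float(c[0]+(N/2-q[1])*g),4),round(float(c[1]+(N/2-q[0])*g),4),round(float(q[2]*g),4)])
            if j==0: cv2.circle(r,(int(q[0]),int(q[1])),int(q[2]),(0,0,255),1); cv2.circle(r,(int(q[0]),int(q[1])),3,(0,255,0),-1)
    cv2.imwrite(f"pics/{tag}.png",r); print(tag,"click",np.round(c,4),"hough",out); return r
E
python3 - <<'E'
from h import *
f=optics.grab_frame("wrist")
a=fit(f,306,123,.030,"f60"); b=fit(f,203,196,.019,"f38")
cv2.imwrite("pics/f_a.png",np.hstack([a,b])[60:420])
E
```

```text
f60 click [ 0.5266 -0.441   0.048 ] hough [[0.5264, -0.4416, 0.0297], [0.5272, -0.4375, 0.0284], [0.5238, -0.4423, 0.0314]]
f38 click [ 0.4353 -0.3118  0.048 ] hough [[0.4329, -0.3127, 0.0184], [0.4419, -0.3172, 0.0192], [0.4355, -0.3146, 0.0192]]
```

```bash
python3 -c "
import cv2;a=cv2.imread('pics/f_a.png');cv2.imwrite('pics/f_b.png',cv2.resize(a,(800,300)))"
```

```text
(no output)
```

View pics/f_b.png

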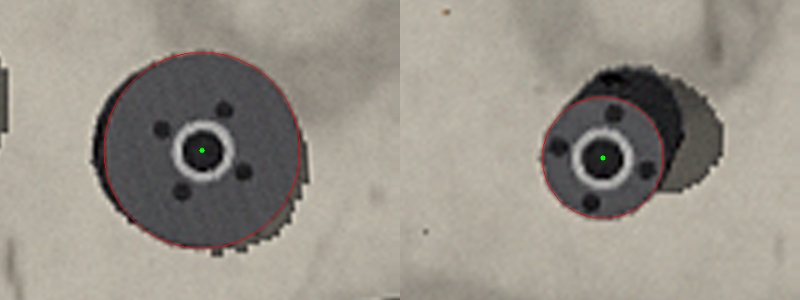

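Both fits are good, with radii 29.7 mm and 18.4 mm. The 60 saw is at (0.526,-0.442) and the 38 saw at (0.433,-0.313). Next I look over the rack and then the left side.

```bash
python3 -m handwheel '[{"dx":0.5,"dy":-5.4,"dz":0,"wx":0,"wy":0,"wz":0,"claw":100},{"dx":0.5,"dy":-5.4,"dz":0,"wx":0,"wy":0,"wz":0,"claw":100},{"dx":0.5,"dy":-5.4,"dz":0,"wx":0,"wy":0,"wz":0,"claw":100},{"dx":0.5,"dy":-5.4,"dz":0,"wx":0,"wy":0,"wz":0,"claw":100},{"dx":0.5,"dy":-5.4,"dz":0,"wx":0,"wy":0,"wz":0,"claw":100},{"dx":0.5,"dy":-5.4,"dz":0,"wx":0,"wy":0,"wz":0,"claw":100},{"dx":0,"dy":0,"dz":0,"wx":0,"wy":0,"wz":0,"claw":100},{"dx":0,"dy":0,"dz":0,"wx":0,"wy":0,"wz":0,"claw":100}]'
python3 - <<'E'
from h import *
st(); f=look("w3",["arbor_thick","arbor_slim","dowel_1"]); import pickle; pickle.dump(f,open("w3.pkl","wb"))
E
python3 -m handwheel '[{"dx":-0.5,"dy":-5.8,"dz":0,"wx":0,"wy":0,"wz":0,"claw":100},{"dx":-0.5,"dy":-5.8,"dz":0,"wx":0,"wy":0,"wz":0,"claw":100},{"dx":-0.5,"dy":-5.8,"dz":0,"wx":0,"wy":0,"wz":0,"claw":100},{"dx":-0.5,"dy":-5.8,"dz":0,"wx":0,"wy":0,"wz":0,"claw":100},{"dx":-0.5,"dy":-5.8,"dz":0,"wx":0,"wy":0,"wz":0,"claw":100},{"dx":-0.5,"dy":-5.8,"dz":0,"wx":0,"wy":0,"wz":0,"claw":100},{"dx":0,"dy":0,"dz":0,"wx":0,"wy":0,"wz":0,"claw":100},{"dx":0,"dy":0,"dz":0,"wx":0,"wy":0,"wz":0,"claw":100}]'
python3 - <<'E'
from h import *
st(); f=look("w4",["hole_saw_29_center","hole_saw_48_center"]); import pickle; pickle.dump(f,open("w4.pkl","wb"))
a=cv2.imread("pics/w3_raw.png")[:230]; b=cv2.imread("pics/w4_raw.png")[:280]
cv2.imwrite("pics/v34.png",np.vstack([a,b]))
E
```

```text
clock: 3.78
position: [0.4963, -0.0592, 0.2914]
tool_rot: [3.141, -0.0, 0.001]
force: [0.1, -0.5, 0.2]
grip_width: 0.0852
finger_force: 0.0
t 3.77 [ 0.4963 -0.0592  0.2914] [ 3.141e+00 -0.000e+00  1.000e-03] w 0.0852 q [ 0.14  0.26 -0.17  1.84  0.05  1.04 -1.62]
arbor_thick 0.84 [378. 103.  31.  26.]
arbor_slim 0.6 [ 98. 103.  28.  15.]
dowel_1 0.86 [ 95.  84. 321.  57.]
clock: 4.97
position: [0.4664, 0.2885, 0.2911]
tool_rot: [3.141, 0.0, -0.0]
force: [0.1, 0.2, 0.4]
grip_width: 0.0853
finger_force: 0.0
t 4.97 [0.4664 0.2885 0.2911] [ 3.141  0.    -0.   ] w 0.0853 q [-0.4   0.36 -0.35  1.72  0.13  1.09 -2.36]
hole_saw_29 0.65 [168. 105.  30.  23.]
hole_saw_48 0.7 [263. 187.  44.  42.]
```

View pics/v34.png

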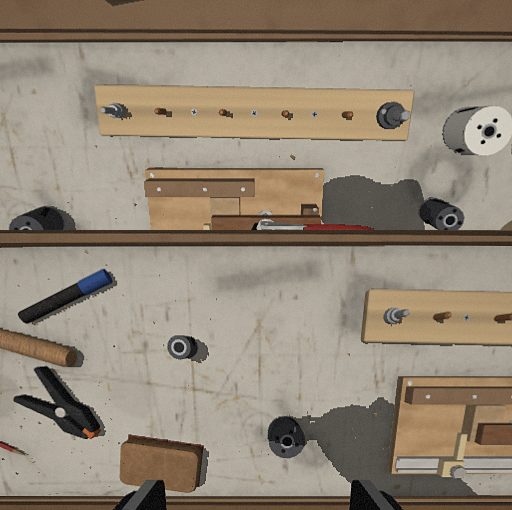

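w3 (upper half) shows the slim arbor at left (115,110), the dowels near (160,111), (223,112), (286,114) and (347,114), and the thick arbor at right (393,116). w4 (lower half) shows the plain-topped 29 saw at (181,117) and the 48 saw at (287,207). I'll fit the board's outline for the dowels, and the two tops.

```bash
python3 - <<'E'
from h import *; import pickle
f=pickle.load(open("w3.pkl","rb")); im=f["frame"]
hsv=cv2.cvtColor(im,cv2.COLOR_BGR2HSV); m=((hsv[...,1]>60)&(hsv[...,2]>120)).astype(np.uint8); m[:80]=0;m[145:]=0
m=cv2.morphologyEx(m,cv2.MORPH_OPEN,np.ones((3,3)))
cs,_=cv2.findContours(m,cv2.RETR_EXTERNAL,cv2.CHAIN_APPROX_NONE); c=max(cs,key=cv2.contourArea)[:,0,:]
P=np.array([px2w(f,u,v,.018)[:2] for u,v in c.astype(float)]).astype(np.float32)
(cx,cy),(w,h),a=cv2.minAreaRect(P); print("board",cx,cy,w,h,a)
b=cv2.boxPoints(((cx,cy),(w,h),a)); e=[b[1]-b[0],b[2]-b[1]]; d=max(e,key=np.linalg.norm); d=d/np.linalg.norm(d); d*=np.sign(d[1])
for k,o in enumerate([.117,.039,-.039,-.117]):
    q=np.array([cx,cy])+d*o; print("dowel",k+1,np.round(q,4),"base px",np.round(w2px(f,[*q,.018])),"tip px",np.round(w2px(f,[*q,.048])))
f=pickle.load(open("w4.pkl","rb"))
x=fit(f,181,117,.0145,"f29"); y=fit(f,287,207,.024,"f48")
z=im[70:160,80:430].copy(); z=cv2.resize(z,None,fx=2.28,fy=2.28)
for o in [.117,.039,-.039,-.117]:
    q=np.array([cx,cy])+d*o
    for zz,col in ((.018,(255,0,0)),(.048,(0,0,255))):
        p=(w2px(f:=pickle.load(open("w3.pkl","rb")),[*q,zz])-[80,70])*2.28; cv2.circle(z,(int(p[0]),int(p[1])),2,col,-1)
xy=cv2.resize(np.hstack([x,y])[60:420],(800,300)); z=cv2.copyMakeBorder(z,0,0,0,800-z.shape[1],cv2.BORDER_CONSTANT)
cv2.imwrite("pics/fits.png",np.vstack([xy,z]))
E
```

```text
board 0.5693380236625671 -0.05351540446281433 0.40745264291763306 0.0627153143286705 89.04512786865234
dowel 1 [0.5713 0.0635] base px [163. 111.] tip px [156. 111.]
dowel 2 [ 0.57   -0.0145] base px [224. 112.] tip px [221. 112.]
dowel 3 [ 0.5687 -0.0925] base px [284. 113.] tip px [286. 113.]
dowel 4 [ 0.5674 -0.1705] base px [344. 114.] tip px [351. 114.]
f29 click [0.5338 0.3815 0.048 ] hough [[0.5344, 0.3851, 0.0136], [0.5344, 0.3757, 0.0136], [0.5344, 0.3802, 0.0136]]
f48 click [0.4206 0.2509 0.048 ] hough [[0.4152, 0.251, 0.0232], [0.4261, 0.2529, 0.0241], [0.4231, 0.257, 0.0253]]
```

View pics/fits.png

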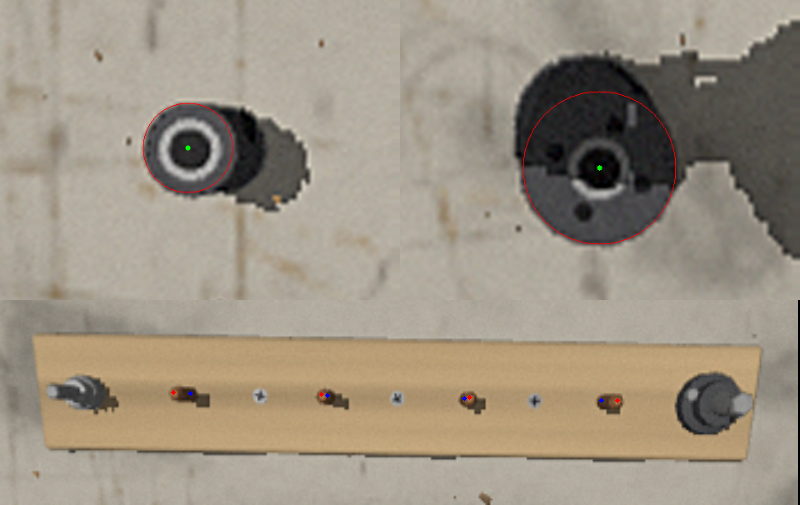

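Rack and tops agree with the pictures: the board measures 407x63 mm and the tip projections sit on the dowels. I start with the 29 saw at (0.534,0.385).

```bash
python3 -m handwheel '[{"dx":3.4,"dy":-4.8,"dz":0,"wx":0,"wy":0,"wz":0,"claw":100},{"dx":3.4,"dy":-4.8,"dz":0,"wx":0,"wy":0,"wz":0,"claw":100},{"dx":0,"dy":0,"dz":2,"wx":0,"wy":0,"wz":-0.1745,"claw":100},{"dx":0,"dy":0,"dz":2,"wx":0,"wy":0,"wz":-0.1745,"claw":100},{"dx":0,"dy":0,"dz":2,"wx":0,"wy":0,"wz":-0.1745,"claw":100},{"dx":0,"dy":0,"dz":2,"wx":0,"wy":0,"wz":-0.1745,"claw":100},{"dx":0,"dy":0,"dz":2,"wx":0,"wy":0,"wz":-0.1745,"claw":100},{"dx":0,"dy":0,"dz":2,"wx":0,"wy":0,"wz":-0.1745,"claw":100}]'
python3 -m handwheel '[{"dx":0,"dy":0,"dz":2,"wx":0,"wy":0,"wz":-0.1745,"claw":100},{"dx":0,"dy":0,"dz":1,"wx":0,"wy":0,"wz":-0.1745,"claw":100},{"dx":0,"dy":0,"dz":1,"wx":0,"wy":0,"wz":-0.1745,"claw":100},{"dx":0,"dy":0,"dz":0,"wx":0,"wy":0,"wz":0,"claw":100},{"dx":0,"dy":0,"dz":0,"wx":0,"wy":0,"wz":0,"claw":100}]'
python3 - <<'E'
from h import *; import pickle
s=st(); f=pickle.load(open("w4.pkl","rb"))
print("tool x,y world: dx=+y, dy=+x; need y,x cm", np.round((np.array([.385,.5344])-s["position"][[1,0]])*100,2))
print("front beam edge", [np.round(px2w(f,287,265,z),3) for z in (0,.03,.05)])
E
```

```text
clock: 6.12
position: [0.5347, 0.3841, 0.1708]
tool_rot: [3.141, 0.0, 1.052]
force: [1.4, 0.1, -0.0]
grip_width: 0.0856
finger_force: 0.0
clock: 6.75
position: [0.5345, 0.3849, 0.1318]
tool_rot: [3.141, -0.0, 1.566]
force: [0.4, 0.6, -0.8]
grip_width: 0.0855
finger_force: 0.0
t 6.75 [0.5345 0.3849 0.1318] [ 3.141 -0.     1.566] w 0.0855 q [-0.31  0.76 -0.65  1.56  0.52  0.99 -1.12]
tool x,y world: dx=+y, dy=+x; need y,x cm [ 0.01 -0.01]
front beam edge [array([0.313, 0.244, 0.   ]), array([0.328, 0.247, 0.03 ]), array([0.339, 0.249, 0.05 ])]
```

```bash
python3 -m handwheel '[{"dx":0,"dy":0,"dz":4,"wx":0,"wy":0,"wz":0,"claw":100},{"dx":0,"dy":0,"dz":4,"wx":0,"wy":0,"wz":0,"claw":100},{"dx":0,"dy":0,"dz":4,"wx":0,"wy":0,"wz":0,"claw":100},{"dx":0,"dy":0,"dz":0,"wx":0,"wy":0,"wz":0,"claw":100},{"dx":0,"dy":0,"dz":0,"wx":0,"wy":0,"wz":0,"claw":0},{"dx":0,"dy":0,"dz":0,"wx":0,"wy":0,"wz":0,"claw":0},{"dx":0,"dy":0,"dz":0,"wx":0,"wy":0,"wz":0,"claw":0},{"dx":0,"dy":0,"dz":0,"wx":0,"wy":0,"wz":0,"claw":0}]' 40
python3 -m handwheel '[{"dx":0,"dy":0,"dz":0,"wx":0,"wy":0,"wz":0,"claw":0},{"dx":0,"dy":0,"dz":0,"wx":0,"wy":0,"wz":0,"claw":0}]'
```

```text
clock: 7.75
position: [0.5346, 0.3856, 0.0126]
tool_rot: [3.14, -0.001, 1.571]
force: [-1.1, -1.7, 9.9]
grip_width: 0.0283
finger_force: 38.7
clock: 8.0
position: [0.5346, 0.3856, 0.0125]
tool_rot: [3.14, -0.001, 1.571]
force: [-1.0, -1.9, 10.2]
grip_width: 0.0287
finger_force: 38.7
```

```bash
python3 -m handwheel '[{"dx":0,"dy":0,"dz":-5,"wx":0,"wy":0,"wz":0,"claw":0},{"dx":0,"dy":0,"dz":-5,"wx":0,"wy":0,"wz":0,"claw":0},{"dx":-5.35,"dy":0.6,"dz":0,"wx":0,"wy":0,"wz":0,"claw":0},{"dx":-5.35,"dy":0.6,"dz":0,"wx":0,"wy":0,"wz":0,"claw":0},{"dx":-5.35,"dy":0.6,"dz":0,"wx":0,"wy":0,"wz":0,"claw":0},{"dx":-5.35,"dy":0.6,"dz":0,"wx":0,"wy":0,"wz":0,"claw":0},{"dx":-5.35,"dy":0.6,"dz":0,"wx":0,"wy":0,"wz":0,"claw":0},{"dx":-5.35,"dy":0.6,"dz":0,"wx":0,"wy":0,"wz":0,"claw":0}]'
python3 -m handwheel '[{"dx":0,"dy":0,"dz":0,"wx":0,"wy":0,"wz":0,"claw":0},{"dx":0,"dy":0,"dz":0,"wx":0,"wy":0,"wz":0,"claw":0}]'
python3 - <<'E'
from h import *
s=st(); f=look("w5",[]); print(w2px(f,[.5713,.0635,.048]))
E
```

```text
clock: 9.0
position: [0.5703, 0.0625, 0.1118]
tool_rot: [3.141, 0.0, 1.571]
force: [1.0, 0.1, -0.7]
grip_width: 0.0286
finger_force: 39.8
clock: 9.25
position: [0.5702, 0.0647, 0.1117]
tool_rot: [3.141, -0.0, 1.571]
force: [-0.9, 1.3, -0.9]
grip_width: 0.0286
finger_force: 39.8
t 9.25 [0.5702 0.0647 0.1117] [ 3.141 -0.     1.571] w 0.0286 q [ 0.24  0.67 -0.66  1.81  0.54  0.84 -0.68]
[258.27377728 218.81650646]
```

View pics/w5.png

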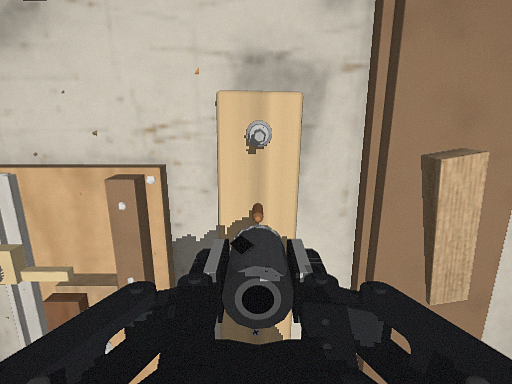

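The picture shows the 29 saw held upright at (258,290) and dowel 1's tip near (257,218), as predicted. Lowering.

```bash
python3 -m handwheel '[{"dx":-0.1,"dy":0.1,"dz":3,"wx":0,"wy":0,"wz":0,"claw":0},{"dx":0,"dy":0,"dz":2.5,"wx":0,"wy":0,"wz":0,"claw":0},{"dx":0,"dy":0,"dz":1.7,"wx":0,"wy":0,"wz":0,"claw":0},{"dx":0,"dy":0,"dz":0.8,"wx":0,"wy":0,"wz":0,"claw":0},{"dx":0,"dy":0,"dz":0,"wx":0,"wy":0,"wz":0,"claw":0},{"dx":0,"dy":0,"dz":0,"wx":0,"wy":0,"wz":0,"claw":0}]'
```

```text
clock: 10.05
position: [0.5715, 0.0636, 0.0318]
tool_rot: [3.141, -0.0, 1.572]
force: [-0.7, 0.6, -0.7]
grip_width: 0.0285
finger_force: 39.8
```

```bash
python3 -m handwheel '[{"dx":0,"dy":0,"dz":0.15,"wx":0,"wy":0,"wz":0,"claw":0},{"dx":0,"dy":0,"dz":0,"wx":0,"wy":0,"wz":0,"claw":0},{"dx":0,"dy":0,"dz":0,"wx":0,"wy":0,"wz":0,"claw":100},{"dx":0,"dy":0,"dz":0,"wx":0,"wy":0,"wz":0,"claw":100},{"dx":0,"dy":0,"dz":0,"wx":0,"wy":0,"wz":0,"claw":100},{"dx":0,"dy":0,"dz":0,"wx":0,"wy":0,"wz":0,"claw":100},{"dx":0,"dy":0,"dz":-4,"wx":0,"wy":0,"wz":0,"claw":100},{"dx":0,"dy":0,"dz":-5,"wx":0,"wy":0,"wz":0,"claw":100}]'
```

```text
clock: 11.05
position: [0.5705, 0.0634, 0.1202]
tool_rot: [-3.14, -0.0, 1.572]
force: [0.9, -0.4, 0.5]
grip_width: 0.0858
finger_force: 0.0
```

```bash
python3 -m handwheel '[{"dx":3.75,"dy":-3.12,"dz":0,"wx":0,"wy":0,"wz":0,"claw":100},{"dx":3.75,"dy":-3.12,"dz":0,"wx":0,"wy":0,"wz":0,"claw":100},{"dx":3.75,"dy":-3.12,"dz":0,"wx":0,"wy":0,"wz":0,"claw":100},{"dx":3.75,"dy":-3.12,"dz":0,"wx":0,"wy":0,"wz":0,"claw":100},{"dx":3.75,"dy":-3.12,"dz":0,"wx":0,"wy":0,"wz":0,"claw":100},{"dx":0,"dy":0,"dz":0,"wx":0,"wy":0,"wz":0,"claw":100},{"dx":0,"dy":0,"dz":0,"wx":0,"wy":0,"wz":0,"claw":100}]'
python3 - <<'E'
from h import *
s=st(); f=look("w6",[]); u,v=w2px(f,[.4152,.251,.048]); print(u,v); fit(f,u,v,.024,"f48b")
E
```

```text
clock: 11.92
position: [0.4154, 0.2505, 0.1198]
tool_rot: [3.141, 0.0, 1.571]
force: [0.6, -0.3, 1.2]
grip_width: 0.0855
finger_force: 0.0
t 11.93 [0.4154 0.2505 0.1198] [3.141 0.    1.571] w 0.0855 q [-0.14  0.55 -0.69  2.03  0.52  0.74 -1.16]
256.57484271046593 212.91629034430616
f48b click [0.4152 0.251  0.048 ] hough [[0.4146, 0.2516, 0.0236], [0.412, 0.2602, 0.0236], [0.4161, 0.2598, 0.0227]]
```

View pics/f48b.png

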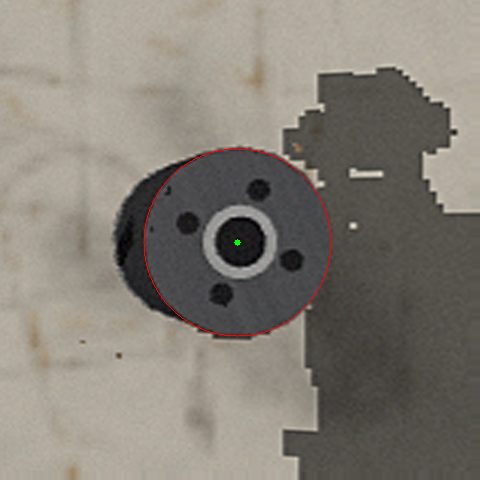

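The fit sits on the 48 saw's top at (0.4146,0.2516), directly below the tool. I descend and grip.

```bash
python3 -m handwheel '[{"dx":0.1,"dy":0,"dz":4,"wx":0,"wy":0,"wz":0,"claw":100},{"dx":0,"dy":0,"dz":4,"wx":0,"wy":0,"wz":0,"claw":100},{"dx":0,"dy":0,"dz":2.6,"wx":0,"wy":0,"wz":0,"claw":100},{"dx":0,"dy":0,"dz":0,"wx":0,"wy":0,"wz":0,"claw":100},{"dx":0,"dy":0,"dz":0,"wx":0,"wy":0,"wz":0,"claw":0},{"dx":0,"dy":0,"dz":0,"wx":0,"wy":0,"wz":0,"claw":0},{"dx":0,"dy":0,"dz":0,"wx":0,"wy":0,"wz":0,"claw":0},{"dx":0,"dy":0,"dz":0,"wx":0,"wy":0,"wz":0,"claw":0}]' 40
python3 -m handwheel '[{"dx":0,"dy":0,"dz":0,"wx":0,"wy":0,"wz":0,"claw":0},{"dx":0,"dy":0,"dz":-5,"wx":0,"wy":0,"wz":0,"claw":0},{"dx":0,"dy":0,"dz":-5,"wx":0,"wy":0,"wz":0,"claw":0},{"dx":0,"dy":0,"dz":-4,"wx":0,"wy":0,"wz":0,"claw":0},{"dx":0,"dy":0,"dz":0,"wx":0,"wy":0,"wz":0,"claw":0}]'
```

```text
clock: 12.98
position: [0.4158, 0.2518, 0.015]
tool_rot: [3.14, -0.0, 1.571]
force: [-1.2, -2.5, 12.9]
grip_width: 0.047
finger_force: 38.9
clock: 13.6
position: [0.4164, 0.2522, 0.1567]
tool_rot: [3.137, -0.002, 1.57]
force: [0.1, -0.3, -1.6]
grip_width: 0.0469
finger_force: 42.2
```

```bash
python3 -m handwheel '[{"dx":-4.92,"dy":2.18,"dz":0,"wx":0,"wy":0,"wz":0,"claw":0},{"dx":-4.92,"dy":2.18,"dz":0,"wx":0,"wy":0,"wz":0,"claw":0},{"dx":-4.92,"dy":2.18,"dz":0,"wx":0,"wy":0,"wz":0,"claw":0},{"dx":-4.92,"dy":2.18,"dz":0,"wx":0,"wy":0,"wz":0,"claw":0},{"dx":-4.92,"dy":2.18,"dz":0,"wx":0,"wy":0,"wz":0,"claw":0},{"dx":-4.92,"dy":2.18,"dz":0,"wx":0,"wy":0,"wz":0,"claw":0},{"dx":-4.92,"dy":2.18,"dz":0,"wx":0,"wy":0,"wz":0,"claw":0},{"dx":0,"dy":0,"dz":0,"wx":0,"wy":0,"wz":0,"claw":0}]'
python3 -m handwheel '[{"dx":0,"dy":0,"dz":0,"wx":0,"wy":0,"wz":0,"claw":0}]'
```

```text
clock: 14.6
position: [0.568, -0.0971, 0.1524]
tool_rot: [-3.14, 0.001, 1.565]
force: [-0.5, 1.7, -1.8]
grip_width: 0.0467
finger_force: 42.1
clock: 14.72
position: [0.5673, -0.0923, 0.1531]
tool_rot: [-3.141, -0.0, 1.571]
force: [-0.5, 0.0, -1.5]
grip_width: 0.0472
finger_force: 42.1
```

```bash
python3 -m handwheel '[{"dx":0,"dy":0.1,"dz":4,"wx":0,"wy":0,"wz":0,"claw":0},{"dx":0,"dy":0,"dz":3,"wx":0,"wy":0,"wz":0,"claw":0},{"dx":0,"dy":0,"dz":2.5,"wx":0,"wy":0,"wz":0,"claw":0},{"dx":0,"dy":0,"dz":1.6,"wx":0,"wy":0,"wz":0,"claw":0},{"dx":0,"dy":0,"dz":0.8,"wx":0,"wy":0,"wz":0,"claw":0},{"dx":0,"dy":0,"dz":0,"wx":0,"wy":0,"wz":0,"claw":0},{"dx":0,"dy":0,"dz":0,"wx":0,"wy":0,"wz":0,"claw":0}]'
```

```text
clock: 15.6
position: [0.5693, -0.0925, 0.0355]
tool_rot: [3.141, 0.0, 1.571]
force: [-0.1, -0.5, -0.2]
grip_width: 0.0467
finger_force: 42.1
```

```bash
python3 -m handwheel '[{"dx":0,"dy":0,"dz":0.25,"wx":0,"wy":0,"wz":0,"claw":0},{"dx":0,"dy":0,"dz":0,"wx":0,"wy":0,"wz":0,"claw":0},{"dx":0,"dy":0,"dz":0,"wx":0,"wy":0,"wz":0,"claw":100},{"dx":0,"dy":0,"dz":0,"wx":0,"wy":0,"wz":0,"claw":100},{"dx":0,"dy":0,"dz":0,"wx":0,"wy":0,"wz":0,"claw":100},{"dx":0,"dy":0,"dz":0,"wx":0,"wy":0,"wz":0,"claw":100},{"dx":0,"dy":0,"dz":-4,"wx":0,"wy":0,"wz":0,"claw":100},{"dx":0,"dy":0,"dz":-5,"wx":0,"wy":0,"wz":0,"claw":100}]'
```

```text
clock: 16.6
position: [0.5682, -0.0924, 0.1227]
tool_rot: [-3.14, -0.001, 1.572]
force: [0.1, -0.3, 0.4]
grip_width: 0.0854
finger_force: 0.0
```

```bash
python3 -m handwheel '[{"dx":-4.4,"dy":-2.7,"dz":0,"wx":0,"wy":0,"wz":0,"claw":100},{"dx":-4.4,"dy":-2.7,"dz":0,"wx":0,"wy":0,"wz":0,"claw":100},{"dx":-4.4,"dy":-2.7,"dz":0,"wx":0,"wy":0,"wz":0,"claw":100},{"dx":-4.4,"dy":-2.7,"dz":0,"wx":0,"wy":0,"wz":0,"claw":100},{"dx":-4.4,"dy":-2.7,"dz":0,"wx":0,"wy":0,"wz":0,"claw":100},{"dx":0,"dy":0,"dz":0,"wx":0,"wy":0,"wz":0,"claw":100},{"dx":0,"dy":0,"dz":0,"wx":0,"wy":0,"wz":0,"claw":100}]'
python3 - <<'E'
from h import *
s=st(); f=optics.grab_frame("wrist"); u,v=w2px(f,[.4329,-.3127,.048]); fit(f,u,v,.019,"f38b")
E
```

```text
clock: 17.48
position: [0.4342, -0.3122, 0.1224]
tool_rot: [3.141, -0.0, 1.571]
force: [0.5, 0.7, -0.1]
grip_width: 0.0854
finger_force: 0.0
t 17.48 [ 0.4342 -0.3122  0.1224] [ 3.141 -0.     1.571] w 0.0854 q [ 0.99  0.61 -0.66  1.91  0.51  0.8   0.05]
f38b click [ 0.4329 -0.3127  0.048 ] hough [[0.4327, -0.3121, 0.0184], [0.4316, -0.3035, 0.0184], [0.4308, -0.3103, 0.0187]]
```

The second measurement agrees, so I grip here: down 10.8 cm.

```bash
python3 -m handwheel '[{"dx":0,"dy":-0.1,"dz":4,"wx":0,"wy":0,"wz":0,"claw":100},{"dx":0,"dy":0,"dz":4,"wx":0,"wy":0,"wz":0,"claw":100},{"dx":0,"dy":0,"dz":2.8,"wx":0,"wy":0,"wz":0,"claw":100},{"dx":0,"dy":0,"dz":0,"wx":0,"wy":0,"wz":0,"claw":100},{"dx":0,"dy":0,"dz":0,"wx":0,"wy":0,"wz":0,"claw":0},{"dx":0,"dy":0,"dz":0,"wx":0,"wy":0,"wz":0,"claw":0},{"dx":0,"dy":0,"dz":0,"wx":0,"wy":0,"wz":0,"claw":0},{"dx":0,"dy":0,"dz":0,"wx":0,"wy":0,"wz":0,"claw":0}]' 40
python3 -m handwheel '[{"dx":0,"dy":0,"dz":0,"wx":0,"wy":0,"wz":0,"claw":0},{"dx":0,"dy":0,"dz":-5,"wx":0,"wy":0,"wz":0,"claw":0},{"dx":0,"dy":0,"dz":-5,"wx":0,"wy":0,"wz":0,"claw":0},{"dx":0,"dy":0,"dz":-4,"wx":0,"wy":0,"wz":0,"claw":0},{"dx":0,"dy":0,"dz":0,"wx":0,"wy":0,"wz":0,"claw":0}]'
```

```text
clock: 18.52
position: [0.4334, -0.313, 0.0154]
tool_rot: [3.14, 0.001, 1.571]
force: [-2.0, 1.3, 12.3]
grip_width: 0.0377
finger_force: 38.7
clock: 19.15
position: [0.434, -0.3136, 0.1574]
tool_rot: [3.138, 0.003, 1.571]
force: [-1.0, 0.2, -2.6]
grip_width: 0.0373
finger_force: 41.0
```

```bash
python3 -m handwheel '[{"dx":4.98,"dy":2.27,"dz":0,"wx":0,"wy":0,"wz":0,"claw":0},{"dx":4.98,"dy":2.27,"dz":0,"wx":0,"wy":0,"wz":0,"claw":0},{"dx":4.98,"dy":2.27,"dz":0,"wx":0,"wy":0,"wz":0,"claw":0},{"dx":4.98,"dy":2.27,"dz":0,"wx":0,"wy":0,"wz":0,"claw":0},{"dx":4.98,"dy":2.27,"dz":0,"wx":0,"wy":0,"wz":0,"claw":0},{"dx":4.98,"dy":2.27,"dz":0,"wx":0,"wy":0,"wz":0,"claw":0},{"dx":0,"dy":0,"dz":0,"wx":0,"wy":0,"wz":0,"claw":0},{"dx":0,"dy":0,"dz":0,"wx":0,"wy":0,"wz":0,"claw":0}]'
```

```text
clock: 20.15
position: [0.5686, -0.0141, 0.1536]
tool_rot: [-3.141, 0.0, 1.572]
force: [-0.0, -1.0, -0.6]
grip_width: 0.0374
finger_force: 41.0
```

```bash
python3 -m handwheel '[{"dx":0,"dy":0.1,"dz":4,"wx":0,"wy":0,"wz":0,"claw":0},{"dx":0,"dy":0,"dz":3,"wx":0,"wy":0,"wz":0,"claw":0},{"dx":0,"dy":0,"dz":2.5,"wx":0,"wy":0,"wz":0,"claw":0},{"dx":0,"dy":0,"dz":1.6,"wx":0,"wy":0,"wz":0,"claw":0},{"dx":0,"dy":0,"dz":0.9,"wx":0,"wy":0,"wz":0,"claw":0},{"dx":0,"dy":0,"dz":0,"wx":0,"wy":0,"wz":0,"claw":0},{"dx":0,"dy":0,"dz":0,"wx":0,"wy":0,"wz":0,"claw":0}]'
```

```text
clock: 21.02
position: [0.5703, -0.014, 0.0347]
tool_rot: [3.141, 0.0, 1.571]
force: [0.4, -0.1, -1.6]
grip_width: 0.0375
finger_force: 41.0
```

```bash
python3 -m handwheel '[{"dx":0,"dy":0,"dz":0.15,"wx":0,"wy":0,"wz":0,"claw":0},{"dx":0,"dy":0,"dz":0,"wx":0,"wy":0,"wz":0,"claw":0},{"dx":0,"dy":0,"dz":0,"wx":0,"wy":0,"wz":0,"claw":100},{"dx":0,"dy":0,"dz":0,"wx":0,"wy":0,"wz":0,"claw":100},{"dx":0,"dy":0,"dz":0,"wx":0,"wy":0,"wz":0,"claw":100},{"dx":0,"dy":0,"dz":0,"wx":0,"wy":0,"wz":0,"claw":100},{"dx":0,"dy":0,"dz":-4,"wx":0,"wy":0,"wz":0,"claw":100},{"dx":0,"dy":0,"dz":-5,"wx":0,"wy":0,"wz":0,"claw":100}]'
```

```text
clock: 22.02
position: [0.5694, -0.0136, 0.1232]
tool_rot: [-3.14, -0.0, 1.572]
force: [0.7, -0.3, -0.1]
grip_width: 0.0853
finger_force: 0.0
```

```bash
python3 -m handwheel '[{"dx":-5.35,"dy":-0.54,"dz":0,"wx":0,"wy":0,"wz":0,"claw":100},{"dx":-5.35,"dy":-0.54,"dz":0,"wx":0,"wy":0,"wz":0,"claw":100},{"dx":-5.35,"dy":-0.54,"dz":0,"wx":0,"wy":0,"wz":0,"claw":100},{"dx":-5.35,"dy":-0.54,"dz":0,"wx":0,"wy":0,"wz":0,"claw":100},{"dx":-5.35,"dy":-0.54,"dz":0,"wx":0,"wy":0,"wz":0,"claw":100},{"dx":-5.35,"dy":-0.54,"dz":0,"wx":0,"wy":0,"wz":0,"claw":100},{"dx":-5.35,"dy":-0.54,"dz":0,"wx":0,"wy":0,"wz":0,"claw":100},{"dx":-5.35,"dy":-0.54,"dz":0,"wx":0,"wy":0,"wz":0,"claw":100}]'
python3 -m handwheel '[{"dx":0,"dy":0,"dz":0,"wx":0,"wy":0,"wz":0,"claw":100},{"dx":0,"dy":0,"dz":0,"wx":0,"wy":0,"wz":0,"claw":100}]'
python3 - <<'E'
from h import *
s=st(); f=optics.grab_frame("wrist"); u,v=w2px(f,[.5264,-.4416,.048]); fit(f,u,v,.030,"f60b"); cv2.imwrite("pics/w7.png",f["frame"])
E
```

```text
clock: 23.02
position: [0.5265, -0.4436, 0.1228]
tool_rot: [-3.142, -0.0, 1.571]
force: [1.0, 0.6, 0.4]
grip_width: 0.0854
finger_force: 0.0
clock: 23.28
position: [0.5271, -0.4412, 0.1226]
tool_rot: [3.142, -0.001, 1.571]
force: [-0.3, 0.5, 0.2]
grip_width: 0.0856
finger_force: 0.0
t 23.27 [ 0.5271 -0.4412  0.1226] [ 3.142e+00 -1.000e-03  1.571e+00] w 0.0856 q [ 0.99  0.81 -0.65  1.48  0.54  1.03  0.22]
f60b click [ 0.5264 -0.4416  0.048 ] hough [[0.5258, -0.4418, 0.0293], [0.5285, -0.4418, 0.0318], [0.5247, -0.4358, 0.0305]]
```

View pics/w7.png

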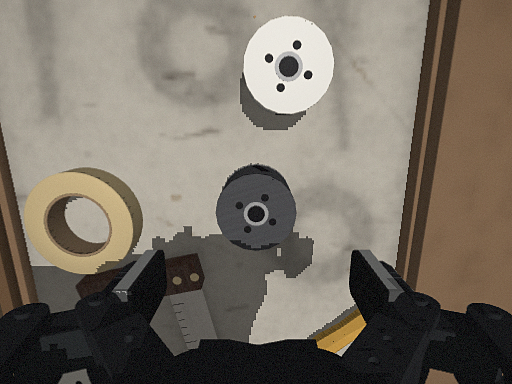

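The picture shows the dark 60 saw's top at (256,212), with the white one well clear at (288,66). The hand saw's handle corner is at (202,262), near the left finger's landing spot, so I check that clearance.

```bash
python3 - <<'E'
from h import *
f=optics.grab_frame("wrist")
for p in [(202,255),(205,290),(165,262)]:
    print(p,[np.round(px2w(f,*p,z),3) for z in (0,.025)])
print("finger lands x .469-.484, y -.4525..-.4305")
E
```

```text
(202, 255) [array([ 0.476, -0.498,  0.   ]), array([ 0.481, -0.486,  0.025])]
(205, 290) [array([ 0.477, -0.535,  0.   ]), array([ 0.482, -0.519,  0.025])]
(165, 262) [array([ 0.441, -0.505,  0.   ]), array([ 0.449, -0.492,  0.025])]
finger lands x .469-.484, y -.4525..-.4305
```

The handle is at least 33 mm clear of the fingers. Gripping the 60.

```bash
python3 -m handwheel '[{"dx":0,"dy":-0.1,"dz":4,"wx":0,"wy":0,"wz":0,"claw":100},{"dx":0,"dy":0,"dz":4,"wx":0,"wy":0,"wz":0,"claw":100},{"dx":0,"dy":0,"dz":2.8,"wx":0,"wy":0,"wz":0,"claw":100},{"dx":0,"dy":0,"dz":0,"wx":0,"wy":0,"wz":0,"claw":100},{"dx":0,"dy":0,"dz":0,"wx":0,"wy":0,"wz":0,"claw":0},{"dx":0,"dy":0,"dz":0,"wx":0,"wy":0,"wz":0,"claw":0},{"dx":0,"dy":0,"dz":0,"wx":0,"wy":0,"wz":0,"claw":0},{"dx":0,"dy":0,"dz":0,"wx":0,"wy":0,"wz":0,"claw":0}]' 40
python3 -m handwheel '[{"dx":0,"dy":0,"dz":0,"wx":0,"wy":0,"wz":0,"claw":0},{"dx":0,"dy":0,"dz":-5,"wx":0,"wy":0,"wz":0,"claw":0},{"dx":0,"dy":0,"dz":-5,"wx":0,"wy":0,"wz":0,"claw":0},{"dx":0,"dy":0,"dz":-4,"wx":0,"wy":0,"wz":0,"claw":0},{"dx":0,"dy":0,"dz":0,"wx":0,"wy":0,"wz":0,"claw":0}]'
```

```text
clock: 24.38
position: [0.527, -0.442, 0.0169]
tool_rot: [3.14, 0.001, 1.571]
force: [-0.6, 2.4, 7.2]
grip_width: 0.058
finger_force: 40.9
clock: 25.0
position: [0.5275, -0.4427, 0.1594]
tool_rot: [3.137, 0.004, 1.571]
force: [-0.5, -0.3, -1.6]
grip_width: 0.0584
finger_force: 43.7
```

```bash
python3 -m handwheel '[{"dx":4.54,"dy":0.67,"dz":0,"wx":0,"wy":0,"wz":0,"claw":0},{"dx":4.54,"dy":0.67,"dz":0,"wx":0,"wy":0,"wz":0,"claw":0},{"dx":4.54,"dy":0.67,"dz":0,"wx":0,"wy":0,"wz":0,"claw":0},{"dx":4.54,"dy":0.67,"dz":0,"wx":0,"wy":0,"wz":0,"claw":0},{"dx":4.54,"dy":0.67,"dz":0,"wx":0,"wy":0,"wz":0,"claw":0},{"dx":4.54,"dy":0.67,"dz":0,"wx":0,"wy":0,"wz":0,"claw":0},{"dx":0,"dy":0,"dz":0,"wx":0,"wy":0,"wz":0,"claw":0},{"dx":0,"dy":0,"dz":0,"wx":0,"wy":0,"wz":0,"claw":0}]'
```

```text
clock: 26.0
position: [0.5658, -0.1699, 0.1547]
tool_rot: [-3.141, 0.001, 1.571]
force: [-0.4, -0.9, -1.8]
grip_width: 0.0581
finger_force: 43.7
```

```bash
python3 -m handwheel '[{"dx":0,"dy":0.1,"dz":4,"wx":0,"wy":0,"wz":0,"claw":0},{"dx":0,"dy":0,"dz":3,"wx":0,"wy":0,"wz":0,"claw":0},{"dx":0,"dy":0,"dz":2.5,"wx":0,"wy":0,"wz":0,"claw":0},{"dx":0,"dy":0,"dz":1.6,"wx":0,"wy":0,"wz":0,"claw":0},{"dx":0,"dy":0,"dz":0.8,"wx":0,"wy":0,"wz":0,"claw":0},{"dx":0,"dy":0,"dz":0,"wx":0,"wy":0,"wz":0,"claw":0},{"dx":0,"dy":0,"dz":0,"wx":0,"wy":0,"wz":0,"claw":0}]'
```

```text
clock: 26.88
position: [0.5674, -0.1696, 0.0364]
tool_rot: [3.141, 0.0, 1.571]
force: [0.7, 0.6, -1.3]
grip_width: 0.0583
finger_force: 43.7
```

```bash
python3 -m handwheel '[{"dx":0,"dy":0,"dz":0.2,"wx":0,"wy":0,"wz":0,"claw":0},{"dx":0,"dy":0,"dz":0,"wx":0,"wy":0,"wz":0,"claw":0},{"dx":0,"dy":0,"dz":0,"wx":0,"wy":0,"wz":0,"claw":100},{"dx":0,"dy":0,"dz":0,"wx":0,"wy":0,"wz":0,"claw":100},{"dx":0,"dy":0,"dz":0,"wx":0,"wy":0,"wz":0,"claw":100},{"dx":0,"dy":0,"dz":0,"wx":0,"wy":0,"wz":0,"claw":100},{"dx":0,"dy":0,"dz":-4,"wx":0,"wy":0,"wz":0,"claw":100},{"dx":0,"dy":0,"dz":-5,"wx":0,"wy":0,"wz":0,"claw":100}]'
python3 -m handwheel '[{"dx":-1,"dy":-1,"dz":-6,"wx":0,"wy":0,"wz":0,"claw":100},{"dx":-1,"dy":-1,"dz":-6,"wx":0,"wy":0,"wz":0,"claw":100},{"dx":2,"dy":-2,"dz":-5,"wx":0,"wy":0,"wz":0,"claw":100},{"dx":5,"dy":-2,"dz":-3,"wx":0,"wy":0,"wz":0,"claw":100},{"dx":5,"dy":0,"dz":0,"wx":0,"wy":0,"wz":0,"claw":100},{"dx":0,"dy":0,"dz":0,"wx":0,"wy":0,"wz":0,"claw":100},{"dx":0,"dy":0,"dz":0,"wx":0,"wy":0,"wz":0,"claw":100}]'
python3 - <<'E'
from h import *
s=st(); f=look("w8",[])
D=[(.5713,.0635,.0145),(.57,-.0145,.019),(.5687,-.0925,.024),(.5674,-.1705,.030)]
im=f["frame"].copy()
for k,(x,y,r) in enumerate(D):
    u,v=w2px(f,[x,y,.066]); fit(f,u,v,r,f"e{k+1}",.066)
    c=np.array([w2px(f,[x+r*np.cos(a),y+r*np.sin(a),.066]) for a in np.linspace(0,6.3,60)]); cv2.polylines(im,[c.astype(int)],True,(0,0,255),1)
cv2.imwrite("pics/end.png",im)
E
```

```text
clock: 27.88
position: [0.5665, -0.1691, 0.1242]
tool_rot: [-3.14, -0.001, 1.572]
force: [-0.1, -0.5, 0.2]
grip_width: 0.0853
finger_force: 0.0
clock: 28.75
position: [0.507, -0.0698, 0.3237]
tool_rot: [-3.141, 0.0, 1.571]
force: [0.5, -0.7, -0.2]
grip_width: 0.0858
finger_force: 0.0
t 28.75 [ 0.507  -0.0698  0.3237] [-3.141  0.     1.571] w 0.0858 q [ 0.69  0.34 -0.86  1.74  0.28  1.19 -0.25]
e1 click [0.5713 0.0635 0.066 ] hough [[0.5719, 0.0618, 0.0145], [0.567, 0.0588, 0.0153], [0.5666, 0.0562, 0.0136]]
e2 click [ 0.57   -0.0145  0.066 ] hough [[0.5717, -0.0128, 0.0188], [0.5679, -0.0113, 0.02], [0.5668, -0.0143, 0.02]]
e3 click [ 0.5687 -0.0925  0.066 ] hough [[0.5693, -0.0927, 0.0241], [0.5633, -0.0856, 0.0228], [0.567, -0.0859, 0.0253]]
e4 click [ 0.5674 -0.1705  0.066 ] hough [[0.5676, -0.1696, 0.0297], [0.568, -0.1669, 0.0309], [0.5665, -0.1718, 0.0318]]
```

View pics/end.png

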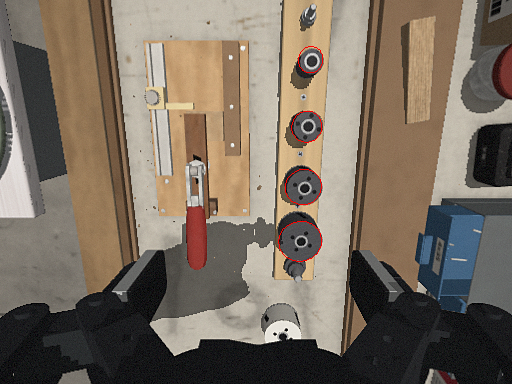

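The picture shows all four saws on the rack at (311,61), (307,126), (304,187) and (300,241). Their tops match circles drawn at the 66 mm seated height over the dowels to within 2 mm. They run from smallest at the slim arbor to largest at the thick arbor, and the gripper is clear.

```bash
python3 -c "
from workcell import job_done
print(job_done())"
```

```text
the job is handed in; nothing more can be done
None
```

I put all four hole saws back on their dowels, 29, 38, 48 and 60 mm from the slim arbor to the thick one; the last picture showed each seated flat within about 2 mm of its dowel, and I handed the job in at about 29 s (no verdict was returned).

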